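Hand a faceplate over from one locking clamp to the other

TASK

The black amplifier faceplate on the fixture board is held by one of two locking pliers, and that end has to be freed for finishing. First squeeze the upper handle of the open pliers down until it snaps over centre and locks on the faceplate; only then pull back the red release lever of the other pliers so that they spring open. The faceplate must stay where it is, always held by at least one clamp, and leave the things lying around alone.

Things in the scene. Friction and masses are not known exactly. Their poses are not given: they have to be found in the camera images.
- hold_clamp: Locking pliers locked on the faceplate at the start (left or right), fixed by their lower handle, 12 mm above the table. Origin under the pivots; x level from handles to jaws, z up. In this frame, mm: upper handle is a straight bar 22 wide, 16 thick from its pivot (x -5, z 62) back to x -135; its top is at z 70 when locked, and when open near z 133 at x -95. Jaw pad at x 65.
- free_clamp: Locking pliers standing open at the start (left or right), fixed by their lower handle, 12 mm above the table. Origin under the pivots; x level from handles to jaws, z up. In this frame, mm: upper handle is a straight bar 22 wide, 16 thick from its pivot (x -5, z 62) back to x -135; its top is at z 70 when locked, and when open near z 133 at x -95. Jaw pad at x 65.
- hold_handle (a joint): Upper handle of the first holding clamp, hinge, rad: 0 = down, level, locked; about 0.6 = standing open. An over-centre spring pushes it open above 0.17; below 0.11 it pulls it down to 0 and holds it there. Squeezing it shut takes up to about 13 N straight down, 95 mm behind the clamp's origin.
- free_handle (a joint): Upper handle of the first open clamp, hinge, rad: 0 = down, level, locked; about 0.6 = standing open. An over-centre spring pushes it open above 0.17; below 0.11 it pulls it down to 0 and holds it there. Squeezing it shut takes up to about 13 N straight down, 95 mm behind the clamp's origin.
- hold_lever (a joint): Release lever of the first holding clamp, hinge, rad: 0 = rest (tab upright), 0.7 = tab pulled right back along the clamp's -x. Pivot at x -145, z 30 mm of the clamp; the tab's middle moves 5 mm per 0.1 rad. On a locked clamp it lifts the handle past centre at about 0.45 to 0.55, then the handle springs open. Pull about 10 N; springs back when let go.
- free_lever (a joint): Release lever of the first open clamp, hinge, rad: 0 = rest (tab upright), 0.7 = tab pulled right back along the clamp's -x. Pivot at x -145, z 30 mm of the clamp; the tab's middle moves 5 mm per 0.1 rad. On a locked clamp it lifts the handle past centre at about 0.45 to 0.55, then the handle springs open. Pull about 10 N; springs back when let go. Not needed.
- free_handle_pad (a point): Point on the top face of the open clamp's upper handle, 105 mm from its pivot and 25 mm from its tail; it moves with the handle.
- hold_tab (a point): Middle of the red release tab of the first holding clamp: upright plate 7 mm thick (along the clamp), 32 wide, from 34 to 114 mm above the clamp's origin; this point is 187 mm behind the origin and 80 mm above it at rest. Between the locked handle's tail and the tab is a free gap 48 mm long, open above, clear down to 52 mm above the origin.
- hold_pad: Black rubber jaw pad (18 mm across) of the first holding clamp, spring-loaded; presses the faceplate with about 12 N when locked and lifts about 18 mm when open. Origin at the centre of its underside.
- free_pad: The same pad of the first open clamp.
- panel_center (a point): Centre of the black faceplate, 90 x 230 x 8 mm, about 0.45 kg, with two bright rings. It lies flat, underside 42 mm above the table, its long near edge in the jaws of both clamps. It is loose.
- tube_center (a point): Amber glass vacuum tube, 52 mm across, 104 mm tall, standing on the table beside the board; this point is on its axis 50 mm up. Bystander.
- tub_center (a point): Open clear plastic tub, 110 x 90 x 45 mm, beside the board; this point is its centre. Bystander.
- bezel_center (a point): Loose aluminium ring, 90 mm across, 20 mm high, lying beside the board; this point is its centre. Bystander.
- panel: The faceplate itself; origin at the centre of its underside, x away from the handles.
Things that resemble listed ones, but are neither listed nor needed, are in the scene too. Of the things shaped like the panel, the black one is meant.

How it is judged:
On the way, in this order (a step that is already met when the one before it is completed fails the run):
1. the open clamp is squeezed past centre and locked on the faceplate, while the other still holds (value of joint free_handle below 0.04 rad and contact force between free_pad and panel above 5 N and value of joint hold_handle below 0.05 rad), for 0.2 s.
2. the release lever of the other clamp is pulled (value of joint hold_lever above 0.25 rad and value of joint free_handle below 0.04 rad).
At the end, for the whole second after the job is handed in: First open clamp locked (handle below 0.04 rad), pad pressing the faceplate with over 5 N; first holding clamp open (handle above 0.4 rad), pad clear of the faceplate, lever back (below 0.1 rad); faceplate at rest, centre within 8 mm of its start (value of joint free_handle below 0.04 rad and contact force between free_pad and panel above 5 N and value of joint hold_handle above 0.4 rad and contact force between hold_pad and panel below 0.1 N and value of joint hold_lever below 0.1 rad and distance of panel_center from where it was at the start of the episode below 0.008 m and linear speed of panel below 0.02 m/s); the robot touches nothing.
It fails at once if both clamps open: the faceplate is held by neither (value of joint each of hold_handle, free_handle above 0.2 rad).
It fails at once if the faceplate shifted by more than 12 mm (distance of panel_center from where it was at the start of the episode above 0.012 m).
It fails at once if the tube was moved by more than 25 mm (distance of tube_center from where it was at the start of the episode above 0.025 m).
It fails at once if the tub was moved by more than 25 mm (distance of tub_center from where it was at the start of the episode above 0.025 m).
It fails at once if the bezel was moved by more than 25 mm (distance of bezel_center from where it was at the start of the episode above 0.025 m).
It also fails if it takes over 42 s, if anything falls off the work surface, if the arm or the gripper's body presses on something with over 40 N, if the wrist force passes 120 N, or if a joint passes its speed limit or range.

ROBOT

A 6-joint arm with a two-finger parallel gripper is mounted at the origin on the work surface. World frame = base frame: x ahead of the robot, y to its left, z up, the work surface at z = 0. Lengths are in m, angles in rad, forces in N, time in s.
With the tool pointing down it reaches from about 0.35 to 0.925 m from the base axis. Payload 6.4 kg.
Tool frame: the origin (TCP) lies midway between the tips of the shut fingers; the grasp point (between the pads) lies 19 mm behind it; z points along the fingers, y is the direction in which the jaws open and shut (so a half turn about z gives the same grasp; the last joint's range is limited). The gripper opens to 85 mm and grips with 20 to 120 N. Pads are 22 mm wide; open, the fingers measure 114 mm over their backs; the gripper's body (76 mm by 85 mm) begins 54 mm behind the grasp point. The pads swing forward as they close: fully open they stand 13 mm farther back than shut.
Start: joints at [1.116, 0.245, 1.558, -0, 1.339, -0.174], TCP at [0.18, 0.625, 0.231] pointing down, gripper open.
Joint ranges: [-3.13, 3.13], [-1.02, 2.26], [0.13, 2.54], [-0.95, 4.09], [0.21, 2.88], [-2.74, 2.74]. Speed limits (rad/s): [2.57, 2.57, 3.14, 3.14, 3.14, 3.14].

INTERFACE

Orientations are given as a unit quaternion [x, y, z, w].
In Python, from cell import * gives the robot as it stands.
- The arm moves only by the shell command python3 -m inch 'ROWS' [OPENING] [FORCE]. ROWS is a JSON object of lists of equal length, an entry for each row: "dp": the shift along the tool's x, y, z in mm, a list of three; "yaw": the turn about the tool's z in rad. In form: {"dp": [[x, y, z], ...], "yaw": [yaw, ...]}. A call has exactly 5 rows; each row is the pose to reach, as a shift and turn from the pose commanded when the call began, along the tool's axes at that moment; what a row does not reach only later rows make up. A row lasts 1/8 s, in which the tool goes at most 62.5 mm and 10.7 degrees, less where a joint would pass 70% of its speed; a pose out of reach is approached as far as the arm can. A call with a gripper value outside its range is refused whole. OPENING is the closure, from 0 (fully open) to 1 (shut), set as the call begins (- or left out, the last holds). The fingers move at their own pace and stop on an object; FORCE is the grip in N (left out, the last holds). Time passes only in rows, so rows that repeat a pose let the fingers close, or fill a call up. It gives the time, the measured TCP pose, the force and the opening at its end, in the units of the state.
- state(): the state, without advancing time (a new reading comes with each control period).
- camera(name): name is "side" or "top"; returns the picture (400x640x3 uint8, red, green, blue); there is no depth.
- camera_info(name): a dict with "intrinsics" (3x3 intrinsics, pixels), "k1" (the pictures are not rectified: a ray, as slopes to the right and down, at radius r is drawn at 1 + k1 r^2 times it, then the intrinsics apply), "cam_to_world" (4x4, takes a point from camera to world coordinates). Camera axes: x right, y down, z forward; pixel columns grow to the right and rows downward; lengths in m; the calibration is good to about 2 mm. A picture is of the moment at which its call begins. camera_info takes no time and is no camera call.
- sign_off(): hands the job in, once; it reports no verdict.
Trained networks look in the newest picture that a camera, given by its name, has taken for a name from the list of things; names that differ only in an ending like _2 or _b are one class to them, and where a whole thing is asked for, a point or a joint stands for the part that bears it (a point fixed in the world has none). Each returns a list of dicts, best first, with "score" (0 to 1); they miss things now and then, are a little off and sometimes report something else, mostly with a low value. They report only what shows in the picture. A call takes as long as a camera call. They do not tell look-alikes from the thing itself.
- recognise(thing, camera): "at" ([x, y, z] in m, in world coordinates, good to about 4 mm: the middle of the surface that is visible of it).
- regions_of(thing, camera): "region" (400x640 bool, what is visible of it).
The state is a dict: "clock": time; "q": joint angles; "joint_velocities": joint speeds; "joint_efforts": joint torques, N m; "tool_pos": TCP position; "tcp_rot": TCP orientation; "force": force on the tool from outside, world axes, zero at the start; "wrist_torque": the same for the moment, N m; "gripper_width": finger opening in m.
Only numpy, scipy, OpenCV 4.12 (cv2) and the standard library are available. Lean on these libraries where they do the work, as an engineer would, in place of code of your own. Each camera call takes 0.05 s, during which the arm holds its last target. There are 200 camera calls.

## Working session

There is one attempt and no reset: what is moved stays moved. The work goes in short steps, Python scripts to look and compute and a shell command to move; the robot and the scene stay as the last step left them, time stands still between calls to the robot, and variables do not carry over. Pictures are saved under pics/ and viewed, about 8 in all and at most 12, crops included, and the job is handed in when it is done.

```bash
ls; mkdir -p pics; python3 - <<'E'
from cell import *
import cv2
s=state();print(s)
for n in("top","side"):
    cv2.imwrite(f"pics/{n}0.png",camera(n)[:,:,::-1]);i=camera_info(n);print(n,i)
    for t in("hold_clamp","free_clamp","hold_tab","free_handle_pad","panel_center","hold_pad","free_pad","tube_center","tub_center","bezel_center"):
        print(t,[(d["score"].__round__(2),[round(float(v),3) for v in d["at"]]) for d in recognise(t,n)])
E
```

```text
pics
{'clock': 0.0, 'q': array([ 1.11591972e+00,  2.45830471e-01,  1.55906868e+00,  1.50106618e-05,
        1.33870838e+00, -1.74077581e-01]), 'joint_velocities': array([-0.00111996,  0.00090182,  0.00013737,  0.00049479, -0.00048063,
       -0.00027543]), 'joint_efforts': array([-7.80561186e-04, -4.29514611e+01, -3.26117599e+01, -2.55467721e-04,
        5.35196043e-03, -2.17970474e-06]), 'tool_pos': array([0.17984655, 0.6240166 , 0.23014046]), 'tcp_rot': array([ 1.39940354e-01,  9.90159423e-01, -9.55769746e-04, -3.18563238e-04]), 'force': array([ 0.23562954, -0.17802289,  0.05783088]), 'wrist_torque': array([-0.00260297,  0.00988248,  0.0332993 ]), 'gripper_width': 0.08526470068087859}
top {'intrinsics': array([[384.50279998,   0.        , 316.72619644],
       [  0.        , 384.50279998, 198.86762626],
       [  0.        ,   0.        ,   1.        ]]), 'k1': -0.007256283225694918, 'cam_to_world': array([[-7.83247894e-04, -9.79990807e-01,  1.99041211e-01,
         4.30108636e-01],
       [-9.99994844e-01,  1.47732958e-04, -3.20771217e-03,
        -1.73049829e-02],
       [ 3.1141
[... 881 characters left out ...]
91370209, -0.19033023,  0.35905834,  0.32434449],
       [-0.40621283, -0.45344169,  0.79333585, -0.66609389],
       [ 0.01181623, -0.87072673, -0.4916252 ,  0.522769  ],
       [ 0.        ,  0.        ,  0.        ,  1.        ]])}
hold_clamp [(0.97, [0.617, 0.021, 0.048])]
free_clamp [(0.58, [0.624, 0.172, 0.058])]
hold_tab [(0.76, [0.489, 0.022, 0.062])]
free_handle_pad [(0.9, [0.601, 0.177, 0.119])]
panel_center [(0.91, [0.764, 0.073, 0.045]), (0.7, [0.473, -0.309, 0.01])]
hold_pad [(0.38, [0.733, 0.022, 0.058])]
free_pad []
tube_center [(0.56, [0.506, 0.326, 0.069]), (0.28, [0.486, 0.18, 0.065])]
tub_center [(0.84, [0.644, -0.124, 0.022])]
bezel_center [(0.59, [0.527, -0.135, 0.021])]
```

View pics/top0.png

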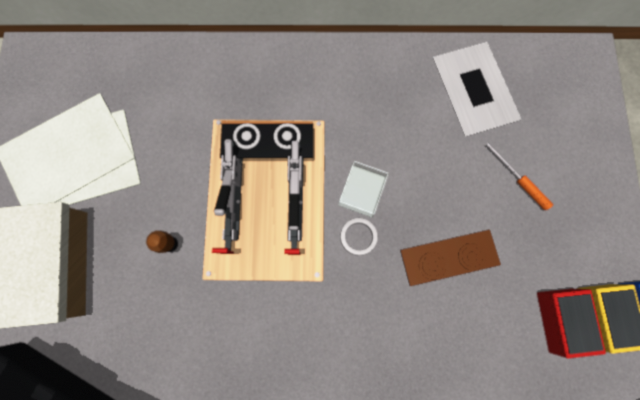

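View pics/side0.png

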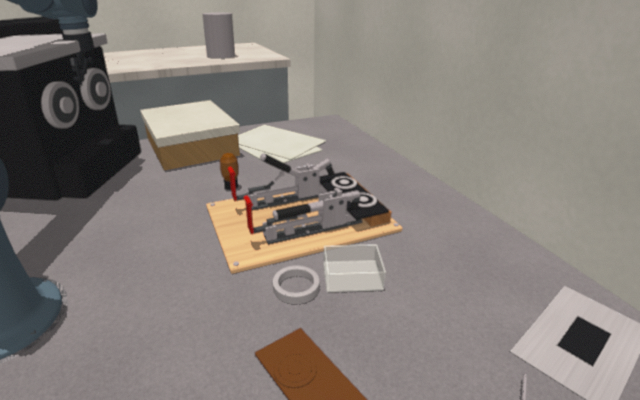

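```bash
cat > h.py <<'E'
import numpy as np, cv2
from cell import *
def K(n):
    i=camera_info(n);return i["intrinsics"],np.array([i["k1"],0,0,0.]),i["cam_to_world"]
def ray(n,uv):
    k,d,T=K(n);p=cv2.undistortPoints(np.array([[uv]],float),k,d)[0,0]
    return T[:3,3],T[:3,:3]@np.r_[p,1]
def atz(n,uv,z):
    o,r=ray(n,uv);return o+r*(z-o[2])/r[2]
def proj(n,P):
    k,d,T=K(n);R=T[:3,:3].T
    return cv2.projectPoints(np.array(P,float).reshape(-1,3),cv2.Rodrigues(R)[0],-R@T[:3,3],k,d)[0].reshape(-1,2)
E
cat > m.py <<'E'
from h import *
c={n:cv2.imread(f"pics/{n}0.png") for n in("top","side")}
for uv in((213,121),(203,280),(323,121),(322,281)): print("board",atz("top",uv,.012).round(3))
for n in c:
    b,g,r=[c[n][:,:,k].astype(int) for k in range(3)]
    m=((r>110)&(g<60)&(b<60)).astype(np.uint8)
    N,l,s,ce=cv2.connectedComponentsWithStats(m)
    for k in range(1,N):
        if s[k,4]>20 and s[k,0]<500: print(n,s[k],ce[k].round(1),"at z.126:",atz(n,(s[k,0]+s[k,2]/2,s[k,1]),.126).round(3))
for t in("hold_clamp","free_clamp","panel_center"):
  camera("top")
  for d in regions_of(t,"top")[:1]:
    r=d["region"].astype(np.uint8);p=cv2.findNonZero(r);rr=cv2.minAreaRect(p)
    q=cv2.boxPoints(rr);print(t,d["score"],q.round(0).tolist());print([atz("top",x,.05).round(3).tolist() for x in q])
cv2.imwrite("pics/crop.png",cv2.resize(c["top"][110:290,195:335],None,fx=3.3,fy=3.3,interpolation=cv2.INTER_CUBIC))
E
python3 m.py
```

```text
board [0.828 0.249 0.012]
board [0.423 0.252 0.012]
board [ 0.828 -0.037  0.012]
board [ 0.421 -0.033  0.012]
top [213 248  15   5  51] [220.5 250.2] at z.126: [0.491 0.186 0.126]
top [286 248  14   6  61] [292.8 251.1] at z.126: [0.491 0.031 0.126]
side [227 166  10  34 134] [232.2 180.2] at z.126: [0.493 0.206 0.126]
side [243 196  11  37 159] [248.7 212.3] at z.126: [0.49  0.045 0.126]
hold_clamp 0.8 [[284.0, 254.0], [288.0, 141.0], [305.0, 141.0], [301.0, 254.0]]
[[0.483, 0.056, 0.05], [0.76, 0.052, 0.05], [0.758, 0.008, 0.05], [0.481, 0.015, 0.05]]
free_clamp 0.85 [[213.0, 252.0], [219.0, 137.0], [244.0, 139.0], [237.0, 253.0]]
[[0.488, 0.222, 0.05], [0.768, 0.222, 0.05], [0.765, 0.161, 0.05], [0.485, 0.165, 0.05]]
panel_center 0.56 [[399.0, 248.0], [493.0, 227.0], [501.0, 266.0], [408.0, 286.0]]
[[0.497, -0.213, 0.05], [0.545, -0.436, 0.05], [0.455, -0.448, 0.05], [0.409, -0.229, 0.05]]
```

View pics/crop.png

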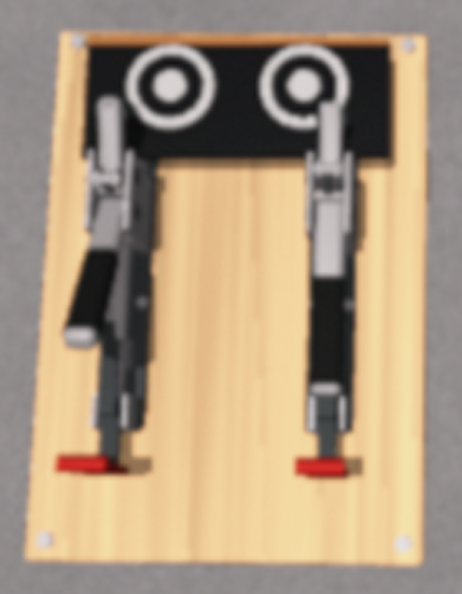

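```bash
python3 - <<'E'
from h import *
a=.6;c,s=np.cos(a),np.sin(a)
tail=np.array([-.005,0,.062])+np.array([-130*c+8*s,0,130*s+8*c])*1e-3
for y in(.031,.186):
    o=np.array([.6755,y,.012])
    print(y,proj("top",[o+[-.187,0,.114],o+[-.135,0,.070],o+tail,o+[.065,0,.06]]).round(1).tolist())
for nm,uv,z in(("hold tail",(293.5,227.6),.082),("free tail",(219.2,207.5),.012+tail[2]),("free jaw tip",(227.7,140.3),.09),("hold jaw tip",(295,141.8),.07)): print(nm,atz("top",uv,z).round(3))
from scipy.spatial.transform import Rotation as R
print(R.from_quat(state()["tcp_rot"]).as_matrix().round(3),tail)
E
```

```text
0.031 [[292.9, 249.1], [294.3, 227.4], [292.5, 210.3], [295.4, 145.2]]
0.186 [[220.3, 249.1], [226.1, 227.5], [218.9, 210.3], [230.9, 145.2]]
hold tail [0.54  0.033 0.082]
free tail [0.574 0.186 0.154]
free jaw tip [0.746 0.19  0.09 ]
hold jaw tip [0.75  0.032 0.07 ]
[[-0.961  0.277  0.   ]
 [ 0.277  0.961 -0.   ]
 [-0.    -0.    -1.   ]] [-0.10777649  0.          0.14200621]
```

```bash
python3 -m inch '{"dp":[[-50,-31,0],[-100,-62,0],[-150,-93,0],[-200,-124,0],[-250,-155,0]],"yaw":[-0.056,-0.112,-0.168,-0.225,-0.281]}' 1 40; python3 -c "
from h import *
from scipy.spatial.transform import Rotation as R
s=state();print(s['tool_pos'],R.from_quat(s['tcp_rot']).as_matrix().round(3),s['gripper_width'],s['clock'])"
```

```text
clock: 2.02
tool_pos: [0.3785, 0.4049, 0.2316]
tcp_rot: [-0.001, 1.0, 0.0, 0.0]
force: [0.8, -0.6, -0.6]
gripper_width: 0.0
[0.37845684 0.40487824 0.23156638] [[-1.    -0.002  0.001]
 [-0.002  1.     0.   ]
 [-0.001  0.    -1.   ]] 4.695471868758616e-05 2.025
```

```bash
python3 -m inch '{"dp":[[-40,-44,0],[-80,-87,0],[-120,-131,0],[-160,-175,0],[-200,-218,0]],"yaw":[0,0,0,0,0]}'; python3 -m inch '{"dp":[[0,0,20],[0,0,40],[0,0,60],[0,0,60],[0,0,60]],"yaw":[0,0,0,0,0]}'; python3 -c "
from h import *
for n in('top','side'): cv2.imwrite(f'pics/{n}1.png',camera(n)[:,:,::-1])
a=cv2.imread('pics/side1.png')[120:280,190:410];b=cv2.imread('pics/top1.png')[110:290,180:340]
cv2.imwrite('pics/c1.png',np.hstack([cv2.resize(a,(480,350)),cv2.resize(b,(311,350))]))"
```

```text
clock: 2.65
tool_pos: [0.5786, 0.1867, 0.2315]
tcp_rot: [0.0, 1.0, 0.0, 0.0]
force: [0.4, 0.8, 0.3]
gripper_width: -0.0004
clock: 3.28
tool_pos: [0.5774, 0.1891, 0.1717]
tcp_rot: [-0.001, 1.0, 0.0, 0.0]
force: [-0.1, -0.3, 0.5]
gripper_width: 0.0001
```

View pics/c1.png

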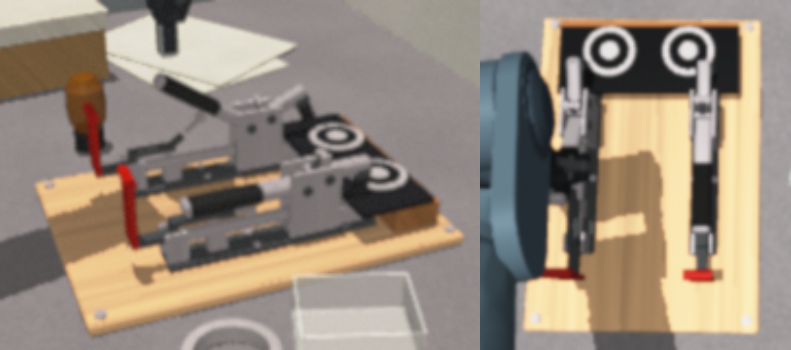

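```bash
python3 -m inch '{"dp":[[-5,0,12],[-5,0,24],[-5,0,36],[-5,0,48],[-5,0,55]],"yaw":[0,0,0,0,0]}';python3 -m inch '{"dp":[[0,0,8],[0,0,16],[0,0,24],[0,0,32],[0,0,35]],"yaw":[0,0,0,0,0]}'
```

```text
clock: 4.0
tool_pos: [0.5835, 0.1886, 0.1178]
tcp_rot: [-0.0, 1.0, 0.0, 0.001]
force: [-2.6, 1.7, 11.0]
gripper_width: -0.0001
clock: 4.62
tool_pos: [0.582, 0.1883, 0.0818]
tcp_rot: [-0.0, 1.0, -0.0, -0.001]
force: [-9.9, -2.1, 20.6]
gripper_width: -0.0001
```

```bash
python3 -m inch '{"dp":[[0,0,1],[0,0,1],[0,0,1],[0,0,-20],[0,0,-60]],"yaw":[0,0,0,0,0]}'; python3 -m inch '{"dp":[[0,0,-40],[0,0,-80],[0,20,-80],[0,60,-80],[0,60,-80]],"yaw":[0,0,0,0,0]}'; python3 -c "
from h import *
for n in('top','side'): cv2.imwrite(f'pics/{n}2.png',camera(n)[:,:,::-1])
a=cv2.imread('pics/side2.png')[120:280,190:410];b=cv2.imread('pics/top2.png')[110:290,180:340]
cv2.imwrite('pics/c2.png',np.hstack([cv2.resize(a,(480,350)),cv2.resize(b,(311,350))]))"
```

```text
clock: 5.25
tool_pos: [0.5811, 0.1881, 0.1402]
tcp_rot: [-0.0, 1.0, -0.0, -0.002]
force: [0.8, -0.7, 0.4]
gripper_width: -0.0001
clock: 5.88
tool_pos: [0.5815, 0.2506, 0.22]
tcp_rot: [-0.002, 1.0, 0.0, -0.001]
force: [-0.1, -0.5, 0.0]
gripper_width: -0.0001
```

View pics/c2.png

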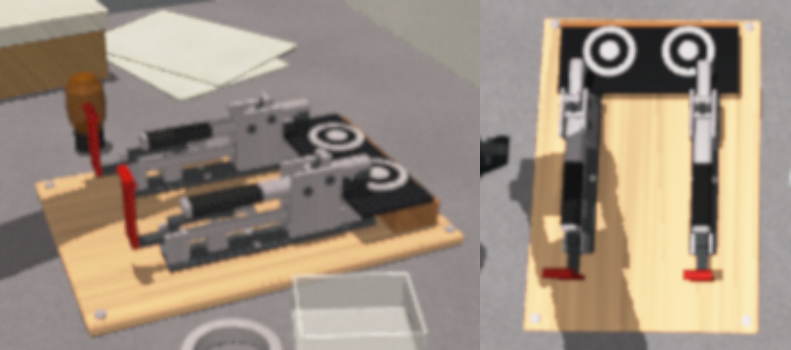

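```bash
python3 -m inch '{"dp":[[16,-52,0],[33,-106,0],[50,-160,0],[66,-218,0],[66,-218,0]],"yaw":[0,0,0,0,0]}'; python3 -m inch '{"dp":[[0,0,25],[0,0,50],[0,0,75],[0,0,80],[0,0,80]],"yaw":[0,0,0,0,0]}'; python3 -c "
from h import *
for n in('top','side'): cv2.imwrite(f'pics/{n}3.png',camera(n)[:,:,::-1])
a=cv2.imread('pics/side3.png')[120:280,190:410];b=cv2.imread('pics/top3.png')[110:290,180:340]
cv2.imwrite('pics/c3.png',np.hstack([cv2.resize(a,(480,350)),cv2.resize(b,(311,350))]))"
```

```text
clock: 6.6
tool_pos: [0.5154, 0.0267, 0.2208]
tcp_rot: [0.003, 1.0, -0.0, -0.0]
force: [-0.1, 0.7, 0.5]
gripper_width: 0.0001
clock: 7.22
tool_pos: [0.5166, 0.0305, 0.1414]
tcp_rot: [-0.0, 1.0, 0.0, -0.0]
force: [-0.3, 0.7, 0.1]
gripper_width: 0.0001
```

View pics/c3.png

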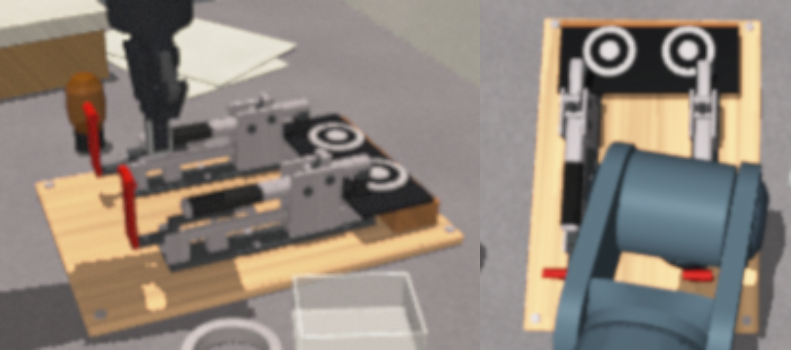

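```bash
python3 -m inch '{"dp":[[0,0,15],[0,0,30],[0,0,45],[0,0,60],[0,0,69]],"yaw":[0,0,0,0,0]}'; python3 -m inch '{"dp":[[6,0,0],[11,0,0],[16,0,0],[20,0,0],[24,0,0]],"yaw":[0,0,0,0,0]}'
```

```text
clock: 7.95
tool_pos: [0.5158, 0.0305, 0.0708]
tcp_rot: [-0.0, 1.0, 0.0, -0.001]
force: [0.6, 0.5, -0.1]
gripper_width: -0.0001
clock: 8.57
tool_pos: [0.4952, 0.0299, 0.0742]
tcp_rot: [0.0, 1.0, -0.0, 0.004]
force: [9.3, -0.8, -2.3]
gripper_width: 0.0001
```

Contact with the tab (about 9 N). Pull on.

```bash
python3 -m inch '{"dp":[[5,0,0],[10,0,0],[15,0,0],[20,0,0],[24,0,0]],"yaw":[0,0,0,0,0]}'; python3 -c "
from h import *
cv2.imwrite('pics/side4.png',camera('side')[:,:,::-1])
cv2.imwrite('pics/c4.png',cv2.resize(cv2.imread('pics/side4.png')[120:280,190:410],(660,480)))"
```

```text
clock: 9.2
tool_pos: [0.4705, 0.03, 0.0739]
tcp_rot: [0.0, 1.0, -0.0, 0.003]
force: [4.4, -0.2, -0.9]
gripper_width: 0.0003
```

View pics/c4.png

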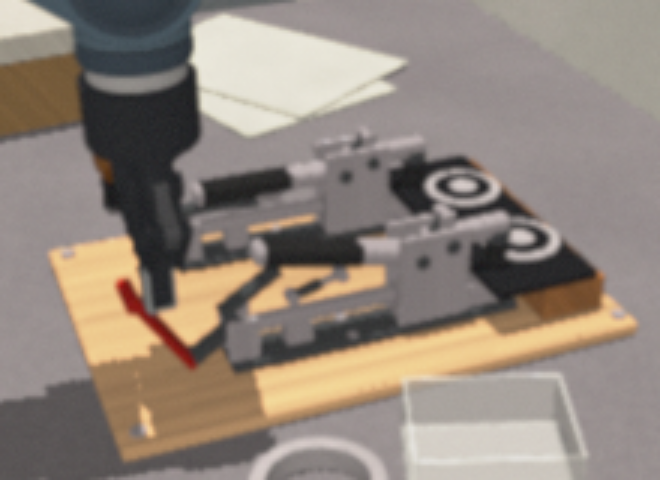

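```bash
python3 -m inch '{"dp":[[2,0,0],[2,0,0],[2,0,0],[2,0,0],[2,0,0]],"yaw":[0,0,0,0,0]}'; python3 -c "
from h import *
cv2.imwrite('pics/side5.png',camera('side')[:,:,::-1])
cv2.imwrite('pics/c5.png',cv2.resize(cv2.imread('pics/side5.png')[120:280,190:410],(660,480)))"
```

```text
clock: 9.88
tool_pos: [0.4666, 0.0303, 0.0723]
tcp_rot: [-0.0, 1.0, -0.0, 0.0]
force: [3.6, -1.3, 0.6]
gripper_width: 0.0001
```

View pics/c5.png

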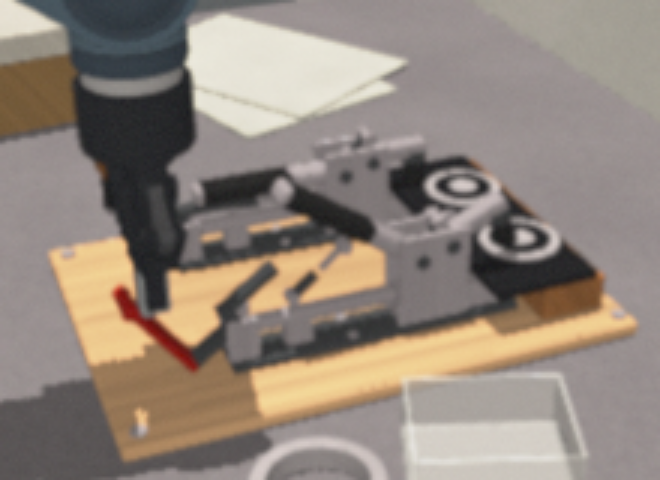

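```bash
python3 -m inch '{"dp":[[-9,0,0],[-18,0,0],[-27,0,0],[-36,0,0],[-36,0,0]],"yaw":[0,0,0,0,0]}';python3 -m inch '{"dp":[[0,0,-20],[0,0,-50],[0,0,-90],[0,0,-140],[0,0,-160]],"yaw":[0,0,0,0,0]}';python3 -m inch '{"dp":[[40,0,0],[80,0,0],[80,0,0],[80,0,0],[80,0,0]],"yaw":[0,0,0,0,0]}'; python3 -c "
from h import *
for n in('top','side'): cv2.imwrite(f'pics/{n}6.png',camera(n)[:,:,::-1])
a=cv2.imread('pics/side6.png')[120:280,190:410];b=cv2.imread('pics/top6.png')[110:290,180:340];b0=cv2.imread('pics/top0.png')[110:175,180:340]
cv2.imwrite('pics/c6.png',np.hstack([cv2.resize(a,(480,350)),cv2.resize(b,(311,350))]))
def pan(f):
    g=cv2.imread(f)[118:160,219:316].max(2)<45
    ys,xs=np.nonzero(g);return xs.mean(),ys.mean(),len(xs),np.percentile(xs,[1,99]),np.percentile(ys,[1,99])
print(pan('pics/top0.png'),pan('pics/top6.png'))"
```

```text
clock: 10.55
tool_pos: [0.503, 0.0304, 0.0722]
tcp_rot: [-0.0, 1.0, 0.0, -0.0]
force: [1.4, -0.2, -0.3]
gripper_width: -0.0003
clock: 11.18
tool_pos: [0.5034, 0.0302, 0.2356]
tcp_rot: [-0.0, 1.0, -0.0, 0.002]
force: [-0.2, -0.6, -0.9]
gripper_width: -0.0002
clock: 11.8
tool_pos: [0.4231, 0.0302, 0.2324]
tcp_rot: [-0.0, 1.0, 0.0, -0.0]
force: [0.2, -0.2, 0.3]
gripper_width: 0.0002
(np.float64(50.33540372670807), np.float64(23.726708074534162), 1610, array([ 3., 92.]), array([ 7., 38.])) (np.float64(49.78381795195954), np.float64(23.76864728192162), 1582, array([ 3., 92.]), array([ 7., 38.]))
```

View pics/c6.png

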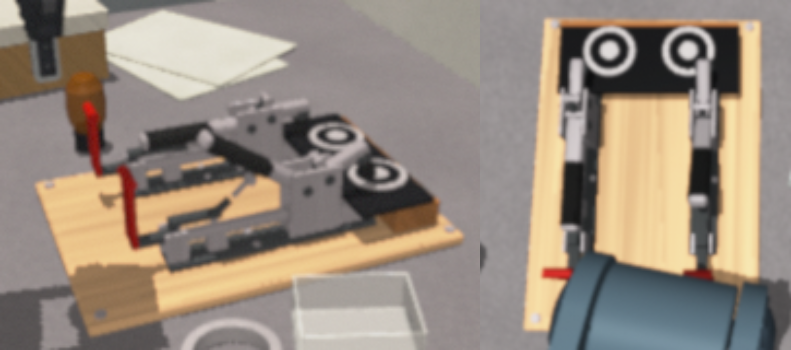

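The near clamp now stands open, with its tail at crop (208,138) and its tab upright at (128,205). The far clamp is level and locked, and the panel has not moved. The robot is clear, so I'm handing in.

```bash
python3 -c "
from cell import *
print(sign_off(),state()['force'])"
```

```text
the job is handed in; nothing more can be done
the job is handed in; nothing more can be done
```

The open (left) pliers are now locked on the faceplate, and the right pliers have been released and stand open. I handed the job in at about 12 s, and `sign_off()` gave no verdict.

- **Locking:** I squeezed the left pliers' upper handle down with shut fingers. It ended level at about 82 mm, the height given for a locked handle. The reading was about 21 N up and about 10 N sideways.
- **Releasing:** Only then did I pull back the right pliers' red lever, at about 9 N. Its handle sprang open, and I let the lever return before backing away.

**Last checks:**
- The final side and top pictures show the left handle level, the right handle open and the right tab upright again.
- The faceplate's edges in the top view were at the same pixels as at the start.
- The wrist force was near zero, with the tool held clear of everything.

I could not measure the left pad's pressing force or the exact joint angles. Those are inferred from the pictures and the handle's height. The detectors sometimes reported look-alikes, such as the brown plate for the faceplate; I rejected those from the pictures.

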